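Start up the screen separator

TASK

A phone display lies ready on the plate of the screen separator: start the machine up by pressing its controls with the tips of the closed fingers only. Switch on the mains with the wide rocker, then the suction pump with the narrow rocker next to it (a rocker is on when its raised end, the one nearer the plate, has been pushed in and stays in), and last press the round steel heat key all the way in and let it come back out. Do not touch the display, and leave the phone, the screwdriver and the jar where they are.

Things in the scene. Friction and masses are not known exactly. Their poses are not given: they have to be found in the camera images.
- separator: the screen separator, a fixed black steel bench machine 230 mm deep (x), 210 mm wide (y) and 74 mm high with a flat aluminium plate (126 x 176 mm, top at 74 mm) on its rear part. Origin: on the table under the middle of the machine; x points from its front (towards the robot) to its back, y to its left, z up
- panel: the machine's sloping aluminium control panel, 74 x 208 mm, rising towards the plate by 0.26 rad. Origin: middle of its face, 79 mm in front of and 55 mm above the machine's; x up the slope (to the plate), y left, z straight out of the face. Along y: mains rocker at -72 mm, pump rocker at -22, heat key at +22, dark flat read-out (not a control, 2 mm thick, 52 mm wide) at +68
- mains_rocker (a joint): wide black rocker, 28 mm long up the slope, 21 mm wide, bezel 36 x 26 mm and 2 mm high, pivot across its middle: 0 rad off (end nearer the plate raised), 0.4 rad on. About 4 N on its lip moves it; it stays where it is left. When on, the plate-side half lies flat 4 mm off the panel and the other half stands up 9 mm: keep the fingers on the plate side of the pivot
- mains_lip (a point): the middle of the mains rocker's outer edge at the end nearer the plate, where to press. When off: 12 mm up the slope from the pivot and 9 mm off the panel; it goes 5.5 mm down towards the panel as it is pressed on. Axes as the panel's when off
- pump_rocker (a joint): angle of the narrow pump rocker (black plastic, 28 mm long up the slope, 11 mm wide, in a black bezel 36 x 16 mm that stands 2 mm off the panel): same action, heights and force as the mains rocker, 0 rad off, 0.4 rad fully on
- pump_lip (a point): the middle of the pump rocker's outer edge at the end nearer the plate, where to press; same offsets and travel as for the mains rocker
- heat_key (a joint): travel of the round steel heat key into the panel: 0 is out, 0.004 m is fully in. A spring returns it; it starts to move at about 2 N and is fully in at about 5 N
- key_top (a point): middle of the heat key's flat top, 19 mm in diameter, 7 mm off the panel when out (3 mm when in; the ring around it, 26 mm in diameter, stands 2 mm off the panel). Axes as the panel's
- display: the phone display lying loose on the plate, dark glass, 70 (x) x 148 (y) x 5 mm, not to be touched. Origin: middle of its underside
- phone: an opened phone body lying on the table beside the machine, 150 (x) x 72 (y) x 8 mm, loose. Origin: middle of its underside
- driver: a screwdriver 150 mm long lying along its x axis on the table beside the machine, under 30 mm high, loose
- jar: a jar 52 mm in diameter and 62 mm high standing beside the machine's front, loose. Origin: middle of its underside

How it is judged:
On the way, in this order (a step that is already met when the one before it is completed fails the run):
1. the mains rocker is switched on (value of joint mains_rocker above 0.3 rad), for 0.2 s.
2. then the pump rocker is switched on (value of joint pump_rocker above 0.3 rad), for 0.2 s.
3. then the heat key is pressed in (value of joint heat_key above 0.003 m), for 0.1 s.
At the end, for the whole second after the job is handed in: both rockers are on (beyond 0.3 of 0.4 rad), the heat key has been pressed at least 3 of its 4 mm after them and is out again (within 1 mm), the display is within 8 mm and the phone, the screwdriver and the jar are within 15 mm of where they were (value of joint each of mains_rocker, pump_rocker above 0.3 rad and value of joint heat_key below 0.001 m and distance of display from where it was at the start of the episode below 0.008 m and distance of each of phone, driver, jar from where it was at the start of the episode below 0.015 m); the robot touches nothing.
It fails at once if the pump is on while the mains is off (value of joint pump_rocker above 0.2 rad and value of joint mains_rocker below 0.2 rad).
It fails at once if the heat key is pressed (over 2 mm) while the pump is off (value of joint heat_key above 0.002 m and value of joint pump_rocker below 0.2 rad).
It fails at once if the display is touched (over 1 N) or moved by 8 mm (contact force between any of the fingers, the arm and display above 1 N or distance of display from where it was at the start of the episode above 0.008 m).
It fails at once if the phone, the screwdriver or the jar is lifted or moved by 15 mm (distance of any of phone, driver, jar from where it was at the start of the episode above 0.015 m).
It fails at once if any part of the robot but the fingers presses on the machine (over 2 N) (contact force between the arm and separator above 2 N).
It also fails if it takes over 40 s, if anything falls off the work surface, if the arm or the gripper's body presses on something with over 40 N, if the wrist force passes 120 N, or if a joint passes its speed limit or range.

ROBOT

A 6-joint arm with a two-finger parallel gripper is mounted at the origin on the work surface. World frame = base frame: x ahead of the robot, y to its left, z up, the work surface at z = 0. Lengths are in m, angles in rad, forces in N, time in s.
With the tool pointing down it reaches from about 0.225 to 0.725 m from the base axis. Payload 3.1 kg.
Tool frame: the origin (TCP) lies on the centre line of the jaws, within the pads' length; the fingertips stand 8 mm ahead of it and the grasp point (between the pads) lies 11 mm behind it; z points along the fingers, y is the line along which they close (so a half turn about z gives the same grasp; the last joint's range is limited). The gripper opens to 85 mm and grips with 20 to 120 N. Pads are 22 mm wide; open, the fingers measure 114 mm over their backs; the gripper's body (76 mm by 85 mm) begins 54 mm behind the grasp point. The pads swing forward as they close: fully open they stand 13 mm farther back than shut.
Start: joints at [-1.246, 0.048, 0.099, 1.622, 0, 1.443], TCP at [0.23, -0.472, 0.239] pointing down, gripper open.
Joint ranges: [-2.91, 2.91], [-0.99, 1.94], [-1.21, 1.42], [-2.12, 2.29], [-1.49, 1.47], [-3.14, 3.14]. Speed limits (rad/s): [2.79, 2.79, 3.14, 3.14, 3.14, 3.14].

INTERFACE

Orientations are given as a rotation vector (axis times angle).
In Python, from station import manip gives the robot as it stands. The module is installed in compiled form; this text tells all that it offers.
- The arm moves only by the shell command python3 -m creep 'ROWS' [FORCE]. ROWS is JSON, one flat list of numbers, 5 for each row, row after row: the shift along the tool's x, y, z as a fraction of full scale, then the turn about the tool's z as a fraction of full scale, then the opening, from 0 (shut) to 1 (fully open). In form: [tx, ty, tz, roll, fingers, tx, ty, tz, roll, fingers, ...]. A call has 1 to 10 rows; each row shifts and turns the commanded pose from where the row before left it, along the tool's axes as they then stand; what a row does not reach is not made up. Full scale, the value 1, is 4 cm for a shift and 5 degrees for a turn. A row lasts 1/12 s, in which the tool goes at most 41.7 mm and 7.16 degrees, less where a joint would pass 70% of its speed; a pose out of reach is approached as far as the arm can. A call with a number of a shift or a turn outside -1 to 1 is refused whole. A call with a gripper value outside its range is refused whole. The fingers move at their own pace and stop on an object; FORCE is the grip in N (left out, the last holds). Time passes only in rows, so rows that do not move let the fingers close. It gives the time, the measured TCP pose, the force, the opening and the grip force at its end, in the units of the state.
- manip.get_obs(): the state, without advancing time (a new reading comes with each control period).
- manip.capture(name): name is "side" or "top"; returns a dict with "image" (400x640x3 uint8, red, green, blue), "intrinsics" (3x3 intrinsics, pixels), "D" ([k1, k2, p1, p2, k3] as OpenCV has them; the pictures are not rectified), "rvec" (rotation vector, rad) and "tvec" (3), from world to camera coordinates, as OpenCV has them. Camera axes: x right, y down, z forward; pixel columns grow to the right and rows downward; lengths in m; the calibration is good to about 2 mm. A picture is of the moment at which its call begins. There is no depth.
- manip.sign_off(): hands the job in; it is judged then, once.
The state is a dict: "t": time; "joints": joint angles; "qd": joint speeds; "joint_torque": joint torques, N m; "tool_pos": TCP position; "eef_rot": TCP orientation; "force": force on the tool from outside, world axes, zero at the start; "wrist_torque": the same for the moment, N m; "finger_gap": finger opening in m; "grasp_force": force on a finger pad.
Only numpy, scipy, OpenCV 4.12 (cv2) and the standard library are available. Lean on these libraries where they do the work, as an engineer would, in place of code of your own. Each camera call takes 0.05 s, during which the arm holds its last target. There are 200 camera calls.

## Working session

There is one attempt and no reset: what is moved stays moved. The work goes in short steps, Python scripts to look and compute and a shell command to move; the robot and the scene stay as the last step left them, time stands still between calls to the robot, and variables do not carry over. Pictures are saved under pics/ and viewed, at most 10 in all, crops included, and the job is handed in when it is done.

```bash
mkdir -p pics; python3 - <<'E'
from station import manip
import cv2,pickle
o=manip.get_obs();print(o)
for n in("side","top"):
    c=manip.capture(n);pickle.dump(c,open(n+".pkl","wb"))
    cv2.imwrite(f"pics/{n}0.png",c["image"][...,::-1])
    print(n,c["intrinsics"],c["D"],c["rvec"],c["tvec"])
E
```

```text
{'t': 0.0, 'joints': array([-1.24581499e+00,  4.87274058e-02,  9.75770085e-02,  1.62199051e+00,
        1.63911954e-05,  1.44299298e+00]), 'qd': array([ 1.08612802e-05, -1.53704612e-03,  1.14994222e-03,  2.18235014e-05,
       -4.69553257e-04,  1.11587922e-03]), 'joint_torque': array([ 9.98120754e-06, -3.38783169e+01,  3.20015287e+01,  2.02278217e-02,
       -3.57816884e-05,  4.51859691e-06]), 'tool_pos': array([ 0.22947276, -0.47153322,  0.23811883]), 'eef_rot': array([-3.05915189e+00, -7.04648430e-01,  3.36629580e-04]), 'force': array([0.99252847, 0.06531822, 0.54806065]), 'wrist_torque': array([-0.0233451 ,  0.05633798,  0.05451231]), 'grasp_force': 0.0, 'finger_gap': 0.0851027268860122}
side [[474.88434464   0.         316.70104002]
 [  0.         474.88434464 193.50323681]
 [  0.           0.           1.        ]] [-0.02343267  0.          0.          0.          0.        ] [ 0.15463737 -2.63268706  1.54300327] [0.61767099 0.07896596 1.00043523]
top [[467.39555377   0.         319.81925117]
 [  0.         467.39555377 194.66111807]
 [  0.           0.           1.        ]] [-0.06335874  0.          0.          0.          0.        ] [ 2.15288569 -2.20790463  0.05447965] [0.07571648 0.6321837  1.05475514]
```

View pics/side0.png

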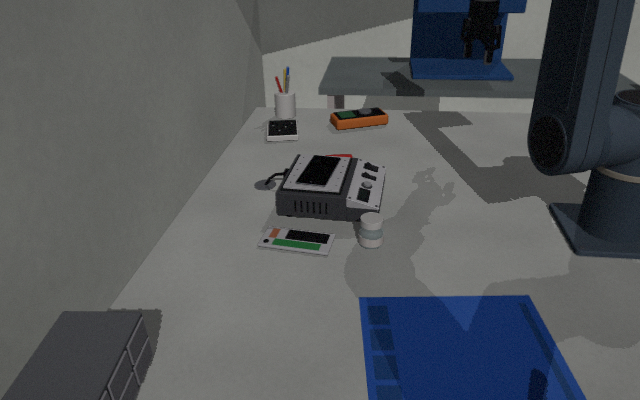

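View pics/top0.png

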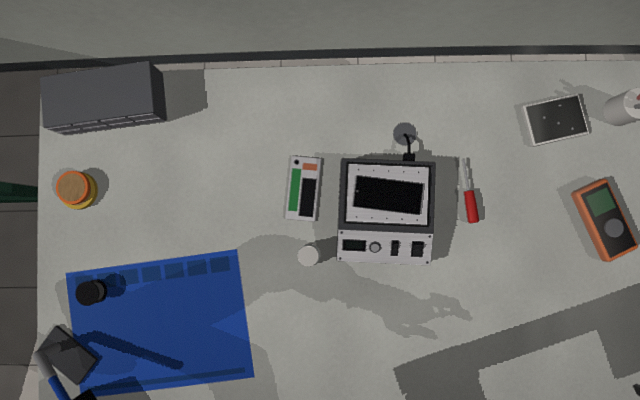

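The top view shows the machine at about (388,210), with the read-out at (354,245), key (375,247), pump (395,248) and mains (417,249). The side view shows the panel at about (368,185). I'll zoom in on both.

```bash
python3 - <<'E'
import cv2,pickle,numpy as np
t=pickle.load(open("top.pkl","rb"))["image"][225:270,330:440]
s=pickle.load(open("side.pkl","rb"))["image"][145:225,270:395]
t=cv2.resize(t,None,fx=7,fy=7,interpolation=cv2.INTER_CUBIC);s=cv2.resize(s,None,fx=6,fy=6,interpolation=cv2.INTER_CUBIC)
cv2.imwrite("pics/tz.png",t[...,::-1]);cv2.imwrite("pics/sz.png",s[...,::-1])
E
```

```text
(no output)
```

View pics/tz.png

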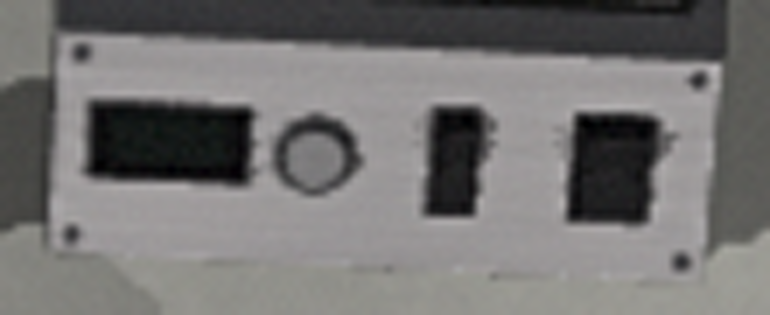

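View pics/sz.png

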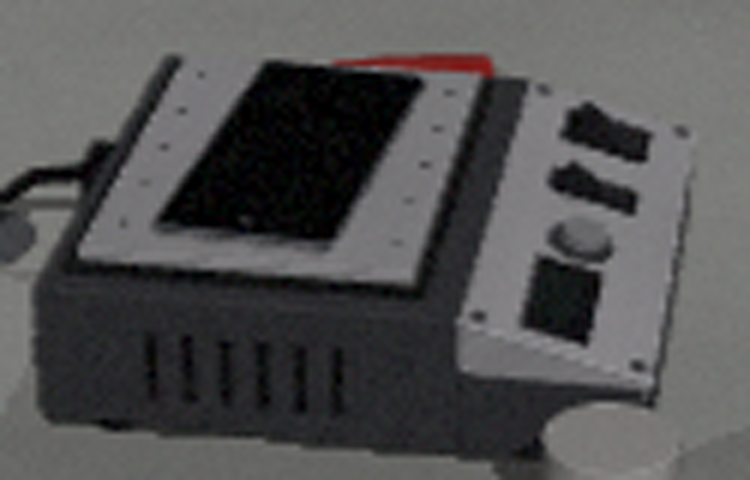

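```bash
cat > h.py <<'E'
import pickle,cv2,numpy as np
from scipy.spatial.transform import Rotation as R
C={n:pickle.load(open(n+".pkl","rb")) for n in("top","side")}
def proj(n,P):
    c=C[n];return cv2.projectPoints(np.array(P,float).reshape(-1,1,3),c["rvec"],c["tvec"],c["intrinsics"],c["D"])[0][:,0]
def machine(p): return R.from_euler("z",p[3]),np.array(p[:3])
def panel(p,q):
    Rm,t=machine(p);return Rm.apply(R.from_euler("y",-0.26).apply(np.array(q,float))+[-.079,0,.055])+t
E
python3 - <<'E'
from h import *
from scipy.optimize import least_squares
T=lambda L:(np.array(L)+.5)/7-.5+[330,225]
S=lambda L:(np.array(L)+.5)/6-.5+[270,145]
top=T([(82,52),(700,80),(72,235),(682,262),(316,160),(170,143),(58,33),(722,60),(50,248),(708,280)])
side=S([(477,317),(544,90),(638,367),(682,131),(583,240),(563,300)])
def pts(p):
    a,b=p[4:];sc=[(a,b,0),(a,-b,0),(-a,b,0),(-a,-b,0),(0,.022,.007),(0,.068,.002)]
    co=[(.037,.104,0),(.037,-.104,0),(-.037,.104,0),(-.037,-.104,0)]
    return panel(p,sc+co)
def f(p,m="both"):
    P=pts(p);r=[]
    if m!="side": r.append(proj("top",P)-top)
    if m!="top": r.append(proj("side",P[:6])-side)
    return np.concatenate(r).ravel()
for m in("both","top","side"):
    s=least_squares(f,[.5,-.1,0,0,.03,.097],args=(m,),x_scale=[.1,.1,.1,.1,.01,.01]);p=s.x
    print(m,p.round(4),"rms",np.sqrt(np.mean(s.fun**2)).round(2))
    if m=="both":print(s.fun.reshape(-1,2).round(1));B=p
    for q in[(.012,-.072,.009),(.012,-.022,.009),(0,.022,.007)]:print(panel(p,q).round(4))
np.save("pose.npy",B)
E
```

```text
both [ 0.5913 -0.0869 -0.0024 -0.0724  0.0302  0.0974] rms 0.52
[[-0.  -0.5]
 [-0.1 -0.4]
 [ 0.  -0.6]
 [ 0.  -0.4]
 [ 0.1 -0.3]
 [ 0.   0.5]
 [ 0.6 -0.9]
 [ 0.  -0.4]
 [ 0.1  0.3]
 [-1.   0.1]
 [ 0.2  0.3]
 [ 0.2  0.2]
 [ 0.2  0.4]
 [ 0.2  0.5]
 [ 0.7 -1.5]
 [ 1.1 -0. ]]
[ 0.5166 -0.1537  0.0644]
[ 0.5202 -0.1038  0.0644]
[ 0.5123 -0.0591  0.0594]
top [ 0.591  -0.0863  0.0026 -0.0708  0.0301  0.097 ] rms 0.37
[ 0.5164 -0.1532  0.0694]
[ 0.5199 -0.1033  0.0694]
[ 0.512  -0.0586  0.0643]
side [ 0.5916 -0.0588  0.0125 -0.0741  0.0293  0.0945] rms 0.54
[ 0.5167 -0.1255  0.0793]
[ 0.5204 -0.0756  0.0793]
[ 0.5126 -0.0309  0.0742]
```

```bash
python3 -m creep '[0,0,0,1,0,0,0,0,1,0,0,0,0,1,0,0,0,0,1,0,0,0,0,1,0,0,0,0,1,0,0,0,0,0,0,0,0,0,0,0]'
cat > go.py <<'E'
from h import *;from station import manip
p=np.load("pose.npy");p[2]=0
o=manip.get_obs();Rt=R.from_rotvec(o["eef_rot"]);tip=o["tool_pos"]+Rt.apply([0,0,.008])
print("t",round(o["t"],2),"tip",tip.round(4),"F",o["force"].round(2),"gap",o["finger_gap"].round(4))
x=Rt.apply([1,0,0]);print("yaw err deg (roll +)",np.degrees(np.arctan2(x[1],x[0])-p[3]).round(2),"zaxis",Rt.apply([0,0,1]).round(3))
for n,q in dict(mains=(.012,-.072,.009),pump=(.012,-.022,.009),key=(-.001,.022,.007)).items():
    w=panel(p,q);print(n,w.round(4),"tool-axes units of 40mm",(Rt.inv().apply(w-tip)/.04).round(3))
E
python3 go.py
```

```text
t: 0.77
tool_pos: [0.2296, -0.4718, 0.2388]
eef_rot: [-3.139, 0.108, 0.001]
force: [0.8, -0.8, -0.2]
finger_gap: -0.0002
grasp_force: 0.0Traceback (most recent call last):
  File "go.py", line 4, in <module>
    print("t",round(o["t"],2),"tip",tip.round(4),"F",o["force"].round(2),"gap",o["finger_gap"].round(4))
                                                                               ^^^^^^^^^^^^^^^^^^^^^
AttributeError: 'float' object has no attribute 'round'
```

```bash
sed -i 's/o\["finger_gap"\].round(4)/o["finger_gap"]/' go.py; python3 go.py
```

```text
t 0.77 tip [ 0.2296 -0.4718  0.2308] F [ 0.77 -0.76 -0.2 ] gap -0.00015974071809625538
yaw err deg (roll +) 0.22 zaxis [-0.     0.001 -1.   ]
mains [ 0.5166 -0.1537  0.0668] tool-axes units of 40mm [ 6.615 -8.423  4.105]
pump [ 0.5202 -0.1038  0.0668] tool-axes units of 40mm [ 6.62  -9.673  4.107]
key [ 0.5114 -0.0591  0.0615] tool-axes units of 40mm [  6.323 -10.774   4.24 ]
```

```bash
python3 -m creep '[0.47,-0.6,0.2,0,0,0.47,-0.6,0.2,0,0,0.47,-0.6,0.2,0,0,0.47,-0.6,0.2,0,0,0.47,-0.6,0.2,0,0,0.47,-0.6,0.2,0,0,0.47,-0.6,0.2,0,0]'; python3 -m creep '[0.47,-0.6,0.2,0,0,0.47,-0.6,0.2,0,0,0.47,-0.6,0.2,0,0,0.47,-0.6,0.2,0,0,0.47,-0.6,0.2,0,0,0.47,-0.6,0.2,0,0,0.47,-0.6,0.2,0,0,0,0,0,0,0,0,0,0,0,0]';python3 go.py
```

```text
t: 1.35
tool_pos: [0.3735, -0.3125, 0.1828]
eef_rot: [-3.14, 0.108, -0.0]
force: [0.3, 0.2, -0.3]
finger_gap: 0.0002
grasp_force: 0.0
t: 2.1
tool_pos: [0.5159, -0.154, 0.1262]
eef_rot: [-3.139, 0.104, 0.004]
force: [-0.2, -0.4, 0.2]
finger_gap: -0.0002
grasp_force: 0.0
t 2.1 tip [ 0.5159 -0.154   0.1182] F [-0.24 -0.42  0.18] gap -0.00019017613422708568
yaw err deg (roll +) 0.37 zaxis [-0.002  0.001 -1.   ]
mains [ 0.5166 -0.1537  0.0668] tool-axes units of 40mm [ 0.019 -0.009  1.285]
pump [ 0.5202 -0.1038  0.0668] tool-axes units of 40mm [ 0.027 -1.259  1.286]
key [ 0.5114 -0.0591  0.0615] tool-axes units of 40mm [-0.266 -2.361  1.419]
```

```bash
python3 -m creep '[0.02,0,0.3,0,0,0,0,0.3,0,0,0,0,0.3,0,0,0,0,0,0,0,0,0,0,0,0]'; python3 go.py; python3 - <<'E'
from h import *;from station import manip
o=manip.get_obs();tip=o["tool_pos"]-[0,0,.008]
a=manip.capture("side")["image"].copy();b=manip.capture("top")["image"]
u=proj("side",tip)[0];v=proj("top",tip)[0];print(u,v)
Z=lambda im,x,y,w,h:cv2.resize(im[y:y+h,x:x+w],None,fx=6,fy=6,interpolation=cv2.INTER_CUBIC)
i=np.hstack([Z(a,330,130,65,90),Z(b,385,190,65,90)])
cv2.imwrite("pics/c1.png",i[...,::-1])
E
```

```text
t: 2.52
tool_pos: [0.515, -0.1558, 0.0894]
eef_rot: [-3.138, 0.113, 0.005]
force: [-0.6, 0.6, 0.4]
finger_gap: 0.0001
grasp_force: 0.0
t 2.52 tip [ 0.515  -0.1557  0.0814] F [-0.62  0.62  0.37] gap 0.00014799002456519002
yaw err deg (roll +) 0.02 zaxis [-0.003  0.001 -1.   ]
mains [ 0.5166 -0.1537  0.0668] tool-axes units of 40mm [ 0.038 -0.054  0.366]
pump [ 0.5202 -0.1038  0.0668] tool-axes units of 40mm [ 0.038 -1.304  0.367]
key [ 0.5114 -0.0591  0.0615] tool-axes units of 40mm [-0.262 -2.404  0.501]
[368.13024782 156.57585264] [420.52487696 245.22709558]
```

View pics/c1.png

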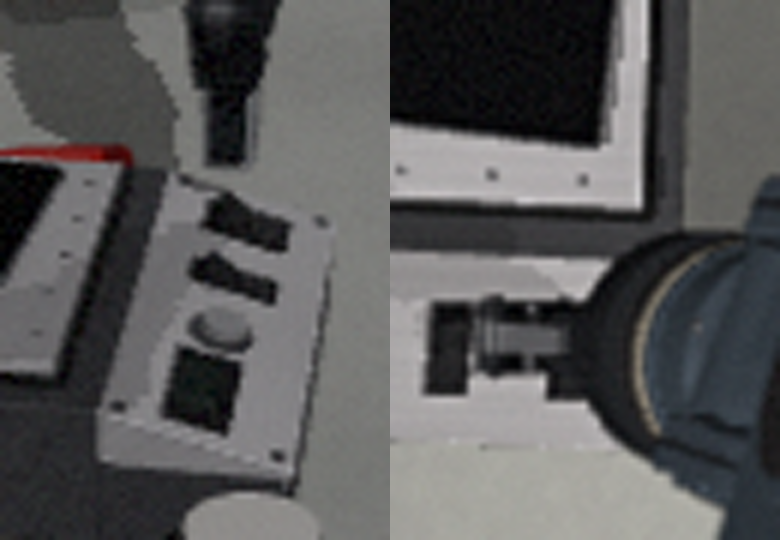

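The left side view shows the closed tips at about (368,157), just above the mains rocker lip at about (366,163), which agrees with the projection. I'll descend slowly.

```bash
python3 -m creep '[0.03,-0.03,0.15,0,0,0,0,0.12,0,0,0,0,0,0,0,0,0,0,0,0]'; python3 -m creep '[0,0,0.05,0,0,0,0,0.05,0,0,0,0,0,0,0]'; python3 -m creep '[0,0,0.03,0,0,0,0,0.03,0,0,0,0,0,0,0]'; python3 go.py
```

```text
t: 2.95
tool_pos: [0.5177, -0.1543, 0.08]
eef_rot: [-3.139, 0.111, 0.001]
force: [-0.2, 0.2, -0.1]
finger_gap: -0.0001
grasp_force: 0.0
t: 3.2
tool_pos: [0.5179, -0.1544, 0.0761]
eef_rot: [-3.139, 0.111, 0.001]
force: [-0.1, -0.5, -0.2]
finger_gap: -0.0
grasp_force: 0.0
t: 3.45
tool_pos: [0.5186, -0.1546, 0.075]
eef_rot: [3.139, -0.111, 0.002]
force: [-0.8, 0.3, 3.1]
finger_gap: -0.0002
grasp_force: 1.6
t 3.45 tip [ 0.5186 -0.1546  0.067 ] F [-0.79  0.25  3.06] gap -0.0001839323030080263
yaw err deg (roll +) 0.1 zaxis [ 0.001 -0.    -1.   ]
mains [ 0.5166 -0.1537  0.0668] tool-axes units of 40mm [-0.053 -0.019  0.005]
pump [ 0.5202 -0.1038  0.0668] tool-axes units of 40mm [-0.051 -1.269  0.005]
key [ 0.5114 -0.0591  0.0615] tool-axes units of 40mm [-0.35  -2.37   0.136]
```

```bash
for i in 1; do python3 -m creep '[0,0,0.04,0,0,0,0,0.04,0,0,0,0,0,0,0]'; done; python3 -m creep '[0,0,0.03,0,0,0,0,0.02,0,0,0,0,0,0,0]'; python3 -m creep '[0,0,0.02,0,0,0,0,0,0,0,0,0,0,0,0]'
```

```text
t: 3.7
tool_pos: [0.5207, -0.1548, 0.0731]
eef_rot: [3.139, -0.111, 0.01]
force: [1.6, 0.9, 6.0]
finger_gap: 0.0003
grasp_force: 2.8
t: 3.95
tool_pos: [0.5218, -0.1549, 0.0718]
eef_rot: [3.139, -0.11, 0.014]
force: [4.1, 1.3, 6.5]
finger_gap: 0.0002
grasp_force: 3.2
t: 4.2
tool_pos: [0.5222, -0.1549, 0.0713]
eef_rot: [3.139, -0.11, 0.016]
force: [4.0, 1.7, 6.1]
finger_gap: -0.0002
grasp_force: 3.4
```

```bash
python3 -m creep '[-0.05,0,0,0,0,-0.06,0,0,0,0,0,0,0,0,0]'; python3 -m creep '[0,0,0.03,0,0,0,0,0.03,0,0,0,0,0,0,0]'; python3 -m creep '[0,0,0.03,0,0,0,0,0.03,0,0,0,0,0,0,0]'
```

```text
t: 4.45
tool_pos: [0.5176, -0.1552, 0.0712]
eef_rot: [3.137, -0.111, 0.015]
force: [3.0, 1.0, 6.8]
finger_gap: -0.0002
grasp_force: 3.1
t: 4.7
tool_pos: [0.5181, -0.1553, 0.0705]
eef_rot: [3.137, -0.11, 0.017]
force: [1.9, 0.4, 12.9]
finger_gap: 0.0002
grasp_force: 6.2
t: 4.95
tool_pos: [0.5182, -0.1554, 0.0702]
eef_rot: [3.137, -0.11, 0.018]
force: [-2.7, 2.8, 21.0]
finger_gap: 0.0004
grasp_force: 10.4
```

```bash
python3 -m creep '[0,0,-0.3,0,0,0,0,-0.5,0,0,0,-0.4,0,0,0,0,-0.4,0,0,0,0,-0.4,0,0,0,0,0,0,0,0]'; python3 go.py; python3 - <<'E'
from h import *;from station import manip
a=manip.capture("side")["image"];b=manip.capture("top")["image"]
Z=lambda im,x,y,w,h:cv2.resize(im[y:y+h,x:x+w],None,fx=8,fy=8,interpolation=cv2.INTER_CUBIC)
i=np.hstack([Z(a,345,150,50,60),Z(C["side"]["image"],345,150,50,60)])
cv2.imwrite("pics/c2.png",i[...,::-1])
E
```

```text
t: 5.45
tool_pos: [0.5167, -0.104, 0.0949]
eef_rot: [-3.138, 0.107, 0.002]
force: [0.1, -0.2, 0.3]
finger_gap: -0.0002
grasp_force: 0.0
t 5.45 tip [ 0.5167 -0.104   0.0869] F [ 0.11 -0.19  0.31] gap -0.0001986805705282826
yaw err deg (roll +) 0.23 zaxis [-0.001  0.002 -1.   ]
mains [ 0.5166 -0.1537  0.0668] tool-axes units of 40mm [0.083 1.241 0.501]
pump [ 0.5202 -0.1038  0.0668] tool-axes units of 40mm [ 0.088 -0.009  0.503]
key [ 0.5114 -0.0591  0.0615] tool-axes units of 40mm [-0.208 -1.11   0.637]
```

View pics/c2.png

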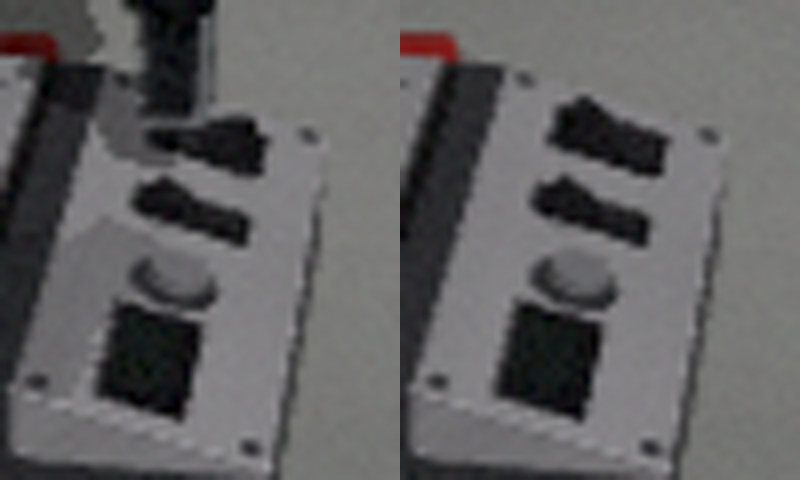

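The mains rocker is on: the picture shows its plate-side half flat at about (160,138) and its front end raised at (245,125). Next is the pump.

```bash
python3 -m creep '[0.07,0,0.2,0,0,0,0,0.2,0,0,0,0,0.05,0,0,0,0,0,0,0]'; python3 -m creep '[0,0,0.04,0,0,0,0,0.04,0,0,0,0,0.04,0,0,0,0,0.04,0,0,0,0,0,0,0]';  python3 -m creep '[-0.05,0,0.04,0,0,-0.03,0,0.04,0,0,0,0,0,0,0]'; python3 go.py
```

```text
t: 5.88
tool_pos: [0.5191, -0.1069, 0.0759]
eef_rot: [-3.139, 0.113, 0.003]
force: [0.2, 0.7, 0.3]
finger_gap: -0.0001
grasp_force: 0.0
t: 6.3
tool_pos: [0.522, -0.1071, 0.073]
eef_rot: [3.139, -0.111, 0.008]
force: [1.5, 0.9, 5.2]
finger_gap: 0.0003
grasp_force: 2.5
t: 6.55
tool_pos: [0.5223, -0.1072, 0.0722]
eef_rot: [3.138, -0.111, 0.021]
force: [4.7, 0.4, 7.4]
finger_gap: 0.0001
grasp_force: 4.0
t 6.55 tip [ 0.5224 -0.1072  0.0642] F [4.67 0.44 7.35] gap 8.807043340955284e-05
yaw err deg (roll +) 0.11 zaxis [ 0.014 -0.002 -1.   ]
mains [ 0.5166 -0.1537  0.0668] tool-axes units of 40mm [-0.062  1.169 -0.063]
pump [ 0.5202 -0.1038  0.0668] tool-axes units of 40mm [-0.06  -0.081 -0.064]
key [ 0.5114 -0.0591  0.0615] tool-axes units of 40mm [-0.361 -1.182  0.063]
```

```bash
python3 -m creep '[-0.03,0,0.04,0,0,-0.03,0,0.03,0,0,0,0,0,0,0]'; python3 -m creep '[0,0,0.03,0,0,0,0,0.03,0,0,0,0,0,0,0]'; python3 -m creep '[0,0,0.03,0,0,0,0,0.02,0,0,0,0,0,0,0,0,0,0,0,0]'
```

```text
t: 6.8
tool_pos: [0.5228, -0.1073, 0.0713]
eef_rot: [3.138, -0.11, 0.032]
force: [8.5, 1.2, 9.6]
finger_gap: -0.0002
grasp_force: 5.1
t: 7.05
tool_pos: [0.5232, -0.1074, 0.0702]
eef_rot: [3.137, -0.11, 0.033]
force: [6.9, 2.0, 13.6]
finger_gap: 0.0004
grasp_force: 7.4
t: 7.38
tool_pos: [0.5233, -0.1075, 0.07]
eef_rot: [3.137, -0.11, 0.034]
force: [3.4, 3.0, 21.7]
finger_gap: -0.0001
grasp_force: 11.0
```

```bash
python3 -m creep '[0,0,-0.3,0,0,0,0,-0.5,0,0,-0.05,-0.3,0,0,0,-0.05,-0.4,0,0,0,-0.06,-0.4,0,0,0,0,0,0,0,0,0,0,0,0,0]'; python3 go.py; python3 - <<'E'
from h import *;from station import manip
a=manip.capture("side")["image"]
Z=lambda im,x,y,w,h:cv2.resize(im[y:y+h,x:x+w],None,fx=8,fy=8,interpolation=cv2.INTER_CUBIC)
cv2.imwrite("pics/c3.png",Z(a,345,150,50,60)[...,::-1])
E
```

```text
t: 7.97
tool_pos: [0.5101, -0.0606, 0.0914]
eef_rot: [-3.139, 0.108, 0.003]
force: [0.5, -0.3, 0.1]
finger_gap: 0.0002
grasp_force: 0.0
t 7.97 tip [ 0.5101 -0.0606  0.0834] F [ 0.49 -0.28  0.14] gap 0.000182747213486837
yaw err deg (roll +) 0.2 zaxis [-0.002  0.    -1.   ]
mains [ 0.5166 -0.1537  0.0668] tool-axes units of 40mm [0.322 2.31  0.414]
pump [ 0.5202 -0.1038  0.0668] tool-axes units of 40mm [0.326 1.06  0.414]
key [ 0.5114 -0.0591  0.0615] tool-axes units of 40mm [ 0.029 -0.041  0.546]
```

View pics/c3.png

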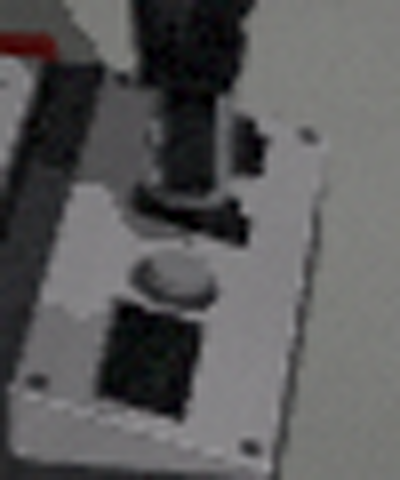

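The pump rocker is partly hidden by the gripper. I'll raise the tool to check it before pressing the key.

```bash
python3 -m creep '[0.03,-0.04,-0.6,0,0,0,0,-0.8,0,0,0,0,0,0,0,0,0,0,0,0]'; python3 go.py|head -1; python3 - <<'E'
from h import *;from station import manip
a=manip.capture("side")["image"]
Z=lambda im,x,y,w,h:cv2.resize(im[y:y+h,x:x+w],None,fx=10,fy=10,interpolation=cv2.INTER_CUBIC)
cv2.imwrite("pics/c4.png",Z(a,350,155,45,45)[...,::-1])
E
```

```text
t: 8.35
tool_pos: [0.5141, -0.0613, 0.1507]
eef_rot: [3.138, -0.113, 0.008]
force: [0.1, -0.7, -0.4]
finger_gap: 0.0001
grasp_force: 0.0
t 8.35 tip [ 0.5141 -0.0613  0.1427] F [ 0.14 -0.7  -0.42] gap 0.0001071159759258533
```

View pics/c4.png

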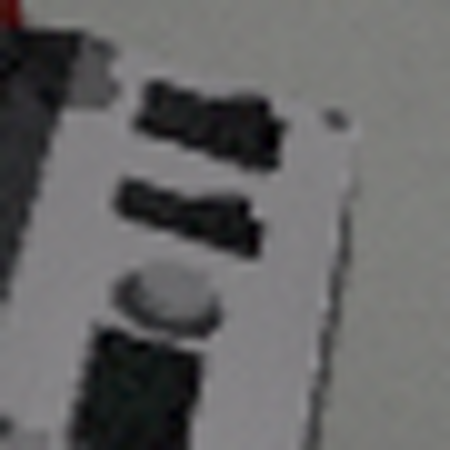

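Both rockers show the raised end at the front, (255,100) and (235,200), so both are on. Now the key.

```bash
python3 -m creep '[-0.04,0,0.6,0,0,0,0,0.6,0,0,0,0,0.4,0,0,0,0,0.1,0,0,0,0,0,0,0,0,0,0,0,0]'; python3 go.py|sed -n '1,2p;5p'
```

```text
t: 8.9
tool_pos: [0.5102, -0.0602, 0.08]
eef_rot: [-3.139, 0.112, 0.002]
force: [0.5, 0.5, 0.4]
finger_gap: -0.0001
grasp_force: 0.0
t 8.9 tip [ 0.5102 -0.0602  0.072 ] F [0.55 0.5  0.41] gap -8.189135587171364e-05
yaw err deg (roll +) 0.07 zaxis [-0.001  0.    -1.   ]
key [ 0.5114 -0.0591  0.0615] tool-axes units of 40mm [ 0.027 -0.031  0.263]
```

```bash
python3 -m creep '[0,0,0.1,0,0,0,0,0.06,0,0,0,0,0.04,0,0,0,0,0,0,0]'; python3 -m creep '[0,0,0.05,0,0,0,0,0.05,0,0,0,0,0,0,0]';  python3 -m creep '[0,0,0.04,0,0,0,0,0.04,0,0,0,0,0,0,0]'
```

```text
t: 9.23
tool_pos: [0.5109, -0.0602, 0.0727]
eef_rot: [3.14, -0.111, 0.001]
force: [0.4, 0.6, -0.6]
finger_gap: 0.0002
grasp_force: 0.0
t: 9.48
tool_pos: [0.5118, -0.0603, 0.0694]
eef_rot: [3.139, -0.111, 0.004]
force: [0.0, -0.4, 3.4]
finger_gap: 0.0
grasp_force: 1.9
t: 9.73
tool_pos: [0.5122, -0.0603, 0.0678]
eef_rot: [3.139, -0.111, 0.006]
force: [-0.2, 0.1, 10.0]
finger_gap: -0.0
grasp_force: 4.8
```

```bash
python3 -m creep '[0,0,0.04,0,0,0,0,0.04,0,0,0,0,0,0,0,0,0,0,0,0]'
```

```text
t: 10.07
tool_pos: [0.5124, -0.0604, 0.0674]
eef_rot: [3.139, -0.111, 0.008]
force: [-6.1, 2.0, 22.5]
finger_gap: 0.0
grasp_force: 11.2
```

```bash
python3 -m creep '[0,0,-0.3,0,0,0,0,-0.6,0,0,0,0,-0.8,0,0,0,0,-0.8,0,0,0,0,-0.3,0,0,0,0,0,0,0,0,0,0,0,0,0,0,0,0,0]'; python3 - <<'E'
from h import *;from station import manip
a=manip.capture("side")["image"]
Z=lambda im,x,y,w,h:cv2.resize(im[y:y+h,x:x+w],None,fx=6,fy=6,interpolation=cv2.INTER_CUBIC)
cv2.imwrite("pics/c5.png",Z(a,265,145,130,95)[...,::-1])
E
```

```text
t: 10.73
tool_pos: [0.5096, -0.0599, 0.1718]
eef_rot: [-3.139, 0.111, 0.006]
force: [-0.7, 0.3, -0.1]
finger_gap: -0.0002
grasp_force: 0.0
```

View pics/c5.png

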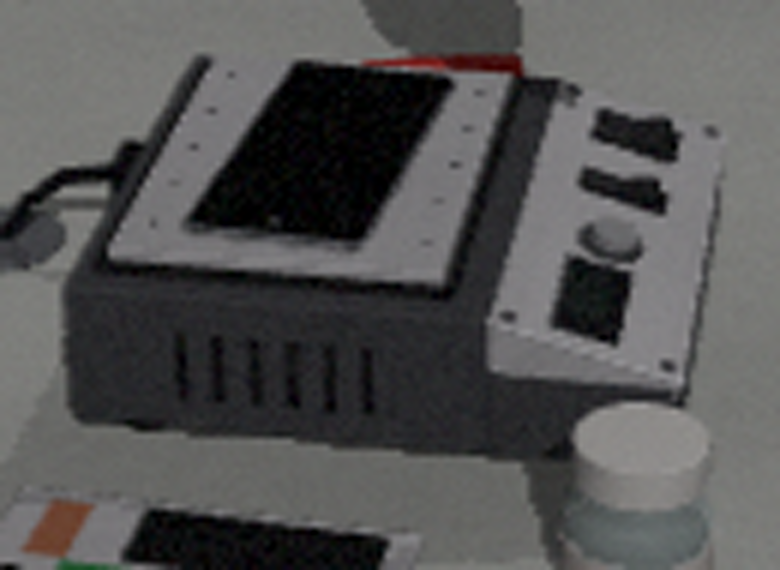

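Both rockers are on, at (635,132) and (625,190), and the key at (610,240) is back out. The display, jar and phone look unmoved, and the arm is clear.

```bash
python3 -c "
from station import manip
print(manip.sign_off())"
```

```text
the job is handed in; nothing more can be done
None
```

I switched on the mains, then the pump, pressed the heat key until it stopped and let it come back out, then handed the job in at about 11 s; the sign-off gave no verdict, but the last picture shows both rockers on, the key out, and nothing else visibly moved.

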